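# Close up the spice chest and the salt box

### The arm

A 6-joint arm with a two-finger parallel gripper is mounted at the origin on a cart in front of the work surface, level with it; the furniture and walls round the work are solid. World frame = base frame: x ahead of the robot, y to its left, z up, the work surface at z = 0. Lengths are in mm, angles in degrees, forces in N, time in s.
With the tool pointing down it reaches from about 350 to 850 mm from the base axis. Payload 8.1 kg.
Tool frame: the origin (TCP) lies midway between the tips of the shut fingers; the grasp point (between the pads) lies 19 mm behind it; z points along the fingers, x is the direction in which the jaws open and shut, and the axes are right-handed (so a half turn about z gives the same grasp; the last joint's range is limited). The gripper opens to 85 mm and grips with 20 to 120 N. Pads are 22 mm wide; open, the fingers measure 114 mm over their backs; the gripper's body (76 mm by 85 mm) begins 54 mm behind the grasp point. The pads swing forward as they close: fully open they stand 13 mm farther back than shut.
Start: joints at [-74.909, 7.471, 85.268, -0, 87.261, -4.893], TCP at [205.082, -563.867, 231.292] pointing down, gripper open.
Joint ranges: [-169.43, 169.43], [-51.17, 129.36], [1.28, 143.12], [-76.62, 256.62], [0, 156.53], [-152.29, 152.29]. Speed limits (degrees/s): [136.94, 136.94, 159.86, 180, 180, 180].

### API

Orientations are given as [roll, pitch, yaw] about the fixed x, y, z axes, in that order (R = Rz(yaw) Ry(pitch) Rx(roll)).
In Python, from bench import monitor, cams, r gives the robot as it stands.
- The arm moves only by the tool jog_arm, never from a script. Its arguments are lists of equal length, an entry for each row: "offset": the shift along the tool's x, y, z in mm, a list of three; "delta_rot": the turn, a rotation vector about the tool's x, y, z in degrees, a list of three; "jaw": the opening in per cent of the stroke, from 0 (shut) to 100 (fully open). In form: {"offset": [[x, y, z], ...], "delta_rot": [[rx, ry, rz], ...], "jaw": [jaw, ...]}. A call has 1 to 20 rows; each row shifts and turns the pose as measured when the row begins, along the tool's axes as they then stand; what a row does not reach is not made up. A row lasts 1/10 s, in which the tool goes at most 50 mm and 8.59 degrees, less where a joint would pass 70% of its speed; a pose out of reach is approached as far as the arm can. A call is refused whole if a number of a shift passes 50 or a number of a turn 8.59, either way. A call with a gripper value outside its range is refused whole. The fingers move at their own pace and stop on an object; "newtons" is the grip in N (left out, the last holds). Time passes only in rows, so rows that do not move let the fingers close. It gives the time, the measured TCP pose, the force and the opening at its end, in the units of the state.
- monitor.sense(): the state, without advancing time (a new reading comes with each control period).
- cams.snapshot(name): name is "side" or "top" or "wrist"; returns (picture, depth): 400x640x3 uint8, red, green, blue; 400x640 float32, mm along the optical axis (not along the pixel's ray), 0 where there is no reading.
- cams.camera_model(name): a dict with "K" (3x3 intrinsics, pixels), "k1" (the pictures are not rectified: a ray, as slopes to the right and down, at radius r is drawn at 1 + k1 r^2 times it, then the intrinsics apply), "camera_from_world" (4x4, takes a point from world to camera coordinates). Camera axes: x right, y down, z forward; pixel columns grow to the right and rows downward; lengths in mm; the calibration is good to about 2 mm. A picture is of the moment at which its call begins: read the wrist's pose just before it. camera_model takes no time and is no camera call; for the wrist camera it gives the pose at the moment of the call.
- r.hand_in(): hands the job in, once; it reports no verdict.
The state is a dict: "time": time; "joint_pos": joint angles; "qd": joint speeds; "joint_efforts": joint torques, N m; "tool_pos": TCP position; "tcp_rot": TCP orientation; "ft_force": force on the tool from outside, world axes, zero at the start; "wrist_torque": the same for the moment, N m; "finger_gap": finger opening in mm.
Only numpy, scipy, OpenCV 4.12 (cv2) and the standard library are available. Lean on these libraries where they do the work, as an engineer would, in place of code of your own. Each camera call takes 0.05 s, during which the arm holds its last target.

### The job

Close up after cooking: with your fingertips, push both open top drawers of the dark spice chest fully home and push the raised lid of the wooden salt box standing to its left all the way down until it is shut. Only push: do not lift or shove along the chest or the salt box, and leave everything else on the worktop where it stands.

Things in the scene. Friction and masses are not known exactly. Their poses are not given: they have to be found in the camera images.
- chest: Dark brown wooden spice chest, 173 deep x 274 wide x 214 high, about 4 kg, loose; three rows of two little drawers with brass knobs. Origin: centre of its underside; x runs from its front (facing the robot) to its back, y to its left, z up. Its top board's front edge is at x = -74, z = 202 to 214 mm. Only the two top drawers move and stand open; they are solid, nothing fits inside.
- chest_drawer_2l (a joint): Opening of the chest's top left drawer in m: 0 fully shut, 0.1 fully open. It slides along the chest's x axis, towards -x as it opens; friction about 0.5 N, damping 2 N per m/s, no spring. Its front is 115 mm wide, centred at y = 63 mm, and spans z = 143 to 201 mm in the chest's frame.
- chest_drawer_2r (a joint): The same for the top right drawer.
- knob_left (a point): Front end of the brass knob in the middle of the top left drawer's front, 172 mm above the worktop; when the drawer is shut it is at x = -86, y = 63 mm in the chest's frame and it moves with the drawer. The knob stands about 12 mm out of the front. Push here, along the chest's +x.
- knob_right (a point): The same for the top right drawer (y = -63 mm).
- saltbox: Light wooden salt box with its lid up (another, shut one far back at the left is not meant), 106 deep x 140 wide x 95 high, about 1 kg, loose. Origin: centre of its underside; x runs from its front (facing the robot) to its back, y to its left, z up. A back board at x = 45 to 53 mm rises to 95 mm; the other walls end at 75 mm.
- saltbox_lid (a joint): Lid angle in rad: 0 shut, 1.57 upright, 1.75 at most (leaning back). Hinge axis along y at x = 44, z = 81 mm of the salt box. The lid is 140 mm wide, 9 mm thick and reaches 97 mm from the hinge. The hinge is stiff (friction 0.09 N m, damping 0.05 N m s): the lid stays where it is left and must be pushed all the way down.
- lid_edge (a point): Middle of the lid's free edge at its upper face, 97 mm from the hinge; moves with the lid. Shut, the upper face lies at z = 85 mm of the salt box; a bar 22 mm wide (y) and 9 mm high stands on it, 87 to 96 mm from the hinge.
- lemon: Yellow lemon, 78x55x56, bystander. Origin at its underside, like the others.
- salt_mill: Small glass shaker with grey cap and white salt, 44 wide, 90 high, bystander.
- pepper_mill: Small glass shaker with grey cap and dark filling, 44 wide, 90 high, bystander.
- red_onion: Purple onion, 78 wide, 84 high, bystander.
- brown_onion: Brown onion, 74 wide, 77 high, bystander.
- candle: Tea light in a metal cup, 38 wide, 15 high, bystander.
- garlic: Garlic bulb, 60 wide, 59 high, bystander.

How it is judged (in metres and radians):
At the end, for the whole second after the job is handed in: Both top drawers within 4 mm of fully shut, the salt box's lid within 0.06 rad of shut, chest and salt box upright, at rest and within 20 mm of where they stood, and every bystander within 20 mm of where it stood (value of joint each of chest_drawer_2l, chest_drawer_2r below 0.004 m and value of joint saltbox_lid below 0.06 rad and linear speed of each of chest, saltbox below 0.01 m/s and angle between each of chest, saltbox's own z axis and vertical below 0.05 rad and distance of each of chest, saltbox, lemon, salt_mill, pepper_mill, red_onion, brown_onion, candle, garlic from where it was at the start of the episode below 0.02 m); the robot touches nothing.
It fails at once if the chest is lifted, carried, tipped or shoved more than 20 mm (distance of chest from where it was at the start of the episode above 0.02 m or height (world z) of chest above 0.01 m or angle between chest's own z axis and vertical above 0.2 rad).
It fails at once if the salt box is lifted, carried, tipped or shoved more than 20 mm (distance of saltbox from where it was at the start of the episode above 0.02 m or height (world z) of saltbox above 0.01 m or angle between saltbox's own z axis and vertical above 0.2 rad).
It fails at once if a bystander is moved more than 20 mm (distance of any of lemon, salt_mill, pepper_mill, red_onion, brown_onion, candle, garlic from where it was at the start of the episode above 0.02 m).
It also fails if it takes over 48 s, if anything falls off the work surface, if the arm or the gripper's body presses on something with over 40 N, if the wrist force passes 120 N, or if a joint passes its speed limit or range.

## Working session

There is one attempt and no reset: what is moved stays moved. The work goes in short steps, Python scripts to look and compute and a tool call to move; the robot and the scene stay as the last step left them, time stands still between calls to the robot, and variables do not carry over. Pictures are saved under pics/ and viewed, and the job is handed in when it is done.

Besides the shell and the picture viewer there is one more tool, called after "Request:" as a command line: name --argument value ..., lists and objects as JSON in quotes. jog_arm: Moves the arm, as the interface text tells. Its arguments: {"type":"object","properties":{"offset":{"type":"array","items":{"type":"array","items":{"type":"number"}}},"delta_rot":{"type":"array","items":{"type":"array","items":{"type":"number"}}},"jaw":{"type":"array","items":{"type":"number"}},"newtons":{"type":"number"}},"required":["offset","delta_rot","jaw"]}

```bash
ls; mkdir -p pics
python3 - <<'E'
from bench import monitor,cams,r
import cv2,numpy as np
print(monitor.sense())
for n in ["side","top"]:
    p,d=cams.snapshot(n); cv2.imwrite(f"pics/{n}0.png",p[:,:,::-1]); np.savez(f"pics/{n}0.npz",p=p,d=d)
    m=cams.camera_model(n); print(n,m)
E
```

```text
pics
{'time': 0.0, 'joint_pos': array([-7.49081675e+01,  7.51521127e+00,  8.53306270e+01,  1.69261786e-04,
        8.72600395e+01, -4.89192056e+00]), 'qd': array([ 0.01913473,  0.01685894, -0.08852604, -0.00963486,  0.01462853,
       -0.1319081 ]), 'joint_efforts': array([ 7.62177533e-04, -5.69394064e+01, -5.00559926e+01, -2.25147169e-04,
        1.45479647e-02, -2.40830281e-05]), 'tool_pos': array([ 204.94170232, -563.32870709,  230.23042551]), 'tcp_rot': array([-1.79990803e+02,  1.05477659e-01, -7.00162467e+01]), 'ft_force': array([0.04230722, 0.54760047, 0.83828629]), 'wrist_torque': array([-0.00595525,  0.01496407, -0.03042445]), 'finger_gap': 85.08651415079228}
side {'K': array([[440.84484533,   0.        , 310.88610537],
       [  0.        , 440.84484533, 191.93921075],
       [  0.        ,   0.        ,   1.        ]]), 'k1': -0.002734269153389555, 'camera_from_world': array([[-9.96955371e-01, -7.72169258e-02, -1.08413225e-02,
         5.03189851e+02],
       [-3.54664668e-02,  5.72881212e-01, -8.18870714e-01,
         1.25076557e+02],
       [ 6.94414692e-02, -8.15993054e-01, -5.73875613e-01,
         1.50724980e+03],
       [ 0.00000000e+00,  0.00000000e+00,  0.00000000e+00,
         1.00000000e+00]])}
top {'K': array([[413.41739694,   0.        , 315.03359319],
       [  0.        , 413.41739694, 198.62068713],
       [  0.        ,   0.        ,   1.        ]]), 'k1': -0.002439096181254087, 'camera_from_world': array([[ 3.05734793e-03, -9.98221800e-01, -5.95305778e-02,
        -2.08711201e+01],
       [-9.85084935e-01,  7.23541353e-03, -1.71916606e-01,
         5.29776981e+02],
       [ 1.72041633e-01,  5.91682842e-02, -9.83311136e-01,
         1.54728553e+03],
       [ 0.00000000e+00,  0.00000000e+00,  0.00000000e+00,
         1.00000000e+00]])}
```

View pics/side0.png

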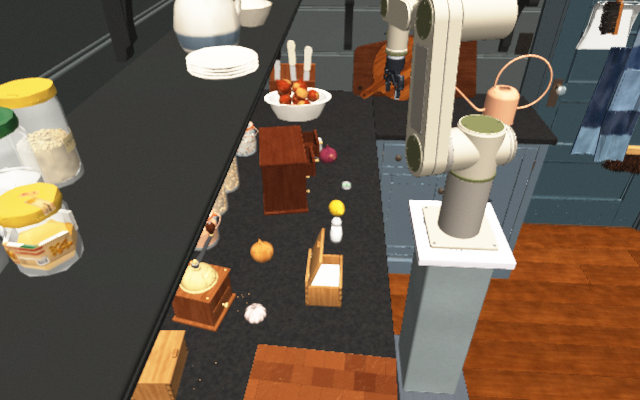

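View pics/top0.png

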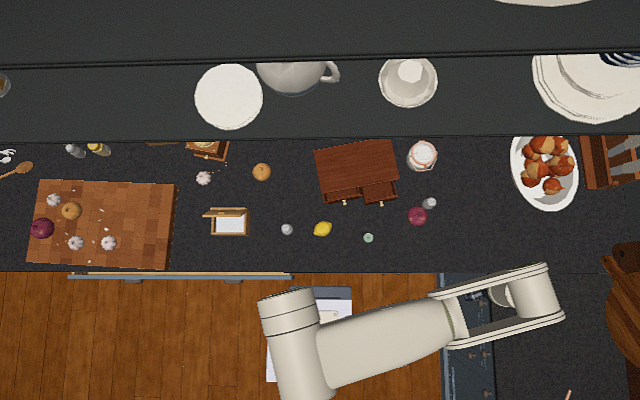

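```bash
cat > h.py <<'E'
import numpy as np,cv2
from bench import cams
class C:
    def __init__(s,name,m=None):
        m=m or cams.camera_model(name); s.K=m["K"];s.k1=m["k1"];s.T=m["camera_from_world"]
        s.R=s.T[:3,:3];s.t=s.T[:3,3];s.o=-s.R.T@s.t
    def ray(s,u,v):
        x=(u-s.K[0,2])/s.K[0,0];y=(v-s.K[1,2])/s.K[1,1]
        a,b=x,y
        for _ in range(8):
            f=1+s.k1*(a*a+b*b);a=x/f;b=y/f
        return np.array([a,b,1.])
    def plane(s,u,v,z):
        d=s.R.T@s.ray(u,v); return s.o+d*(z-s.o[2])/d[2]
    def dep(s,u,v,d):
        return s.R.T@(s.ray(u,v)*d-s.t)
    def proj(s,p):
        c=s.R@np.asarray(p,float)+s.t;a=c[:2]/c[2];f=1+s.k1*(a@a)
        return a*f*s.K[0,0]+s.K[:2,2]
    def cloud(s,d):
        v,u=np.mgrid[0:d.shape[0],0:d.shape[1]]
        x=(u-s.K[0,2])/s.K[0,0];y=(v-s.K[1,2])/s.K[1,1];a,b=x,y
        for _ in range(8):
            f=1+s.k1*(a*a+b*b);a=x/f;b=y/f
        P=np.stack([a*d,b*d,d],-1)-s.t
        P=P@s.R; P[d==0]=np.nan
        return P
E
python3 - <<'E'
from h import *
z=np.load("pics/top0.npz");c=C("top");P=c.cloud(z["d"])
for n,(u,v) in dict(shelf=(350,100),counter=(280,200),edge=(300,268),chesttop=(355,165),knl=(345,203),knr=(367,205),lidtop=(225,211),inside=(230,225),lemon=(322,229),mill=(287,229),candle=(368,238),ronion=(418,216),onion2=(261,172),garlic=(204,178),pm=(430,203),jar=(422,157),grinder=(207,147)).items():
    print(n,P[v,u].round())
im=cv2.imread("pics/top0.png")
cv2.imwrite("pics/t_c.png",cv2.resize(im[120:275,195:455],None,fx=3,fy=3,interpolation=cv2.INTER_CUBIC))
im=cv2.imread("pics/side0.png")
cv2.imwrite("pics/s_c.png",cv2.resize(im[115:315,190:360],None,fx=3,fy=3,interpolation=cv2.INTER_CUBIC))
E
```

```text
shelf [ 692. -145.  596.]
counter [534. 121.  -6.]
edge [266.  38.   0.]
chesttop [ 616. -170.  220.]
knl [ 490. -135.  182.]
knr [ 510. -223.    3.]
lidtop [473. 307. 120.]
inside [429. 307.  43.]
lemon [412. -49.  51.]
mill [409.  80.  87.]
candle [ 382. -225.   -4.]
ronion [ 457. -407.   68.]
onion2 [633. 187.  64.]
garlic [614. 416.  51.]
pm [ 504. -449.   83.]
jar [ 671. -421.  113.]
grinder [721. 388. 115.]
```

View pics/t_c.png

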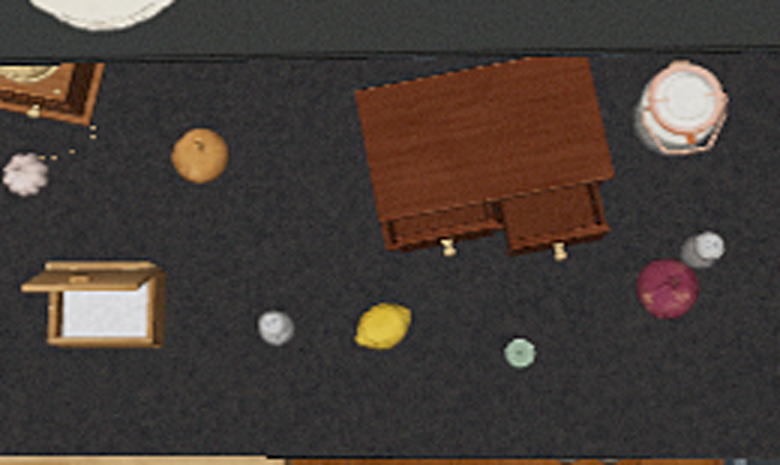

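View pics/s_c.png

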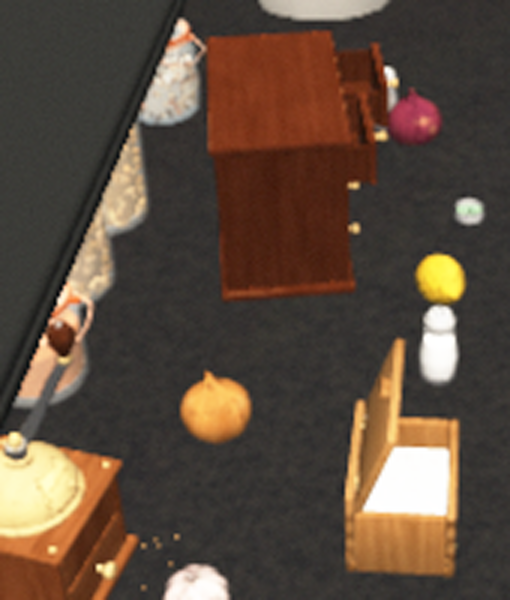

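Run:
```python
from h import *
z=np.load("pics/top0.npz");c=C("top");P=c.cloud(z["d"]);p=z["p"]
s=C("side")
# chest top front edge / left edge
for n,(u,v) in dict(BL=(314,150),FL=(322.7,194),FR=(398.7,179.3),BR=(390,139)).items(): print(n,c.plane(u,v,214).round(1))
# salt box rim
for n,(u,v) in dict(FL=(211,235.7),FR=(249,235.7)).items(): print("salt",n,c.plane(u,v,75).round(1))
# brass knobs: mask
hsv=cv2.cvtColor(p,cv2.COLOR_RGB2HSV)
im=p.astype(int)
m=((im[...,0]>150)&(im[...,1]>120)&(hsv[...,1]>60)).astype(np.uint8)
n,l,st,ce=cv2.connectedComponentsWithStats(m[195:215,335:395])
for i in range(1,n): print("top knob",st[i],ce[i]+[335,195],c.plane(*(ce[i]+[335,195]),172).round(1))
sp=np.load("pics/side0.npz")["p"];hsv=cv2.cvtColor(sp,cv2.COLOR_RGB2HSV);im=sp.astype(int)
m=((im[...,0]>140)&(im[...,1]>110)&(hsv[...,1]>50)).astype(np.uint8)
n,l,st,ce=cv2.connectedComponentsWithStats(m[125:195,295:330])
for i in range(1,n): print("side",st[i],ce[i]+[295,125],s.plane(*(ce[i]+[295,125]),172).round(1))
# side: chest top near corners, lid
for n,(u,v) in dict(FL=(190+333/3,115+146/3),BL=(190+214/3,115+150/3),FR=(190+330/3,115+32/3)).items(): print("side chest",n,s.plane(u,v,214).round(1))
q=lambda a,b:(190+a/3,115+b/3)
for n,a in dict(FLrim=(457,520),BLb=(348,490),FRrim=(459,418)).items(): print("side salt",n,s.plane(*q(*a),75).round(1),s.plane(*q(*a),95).round(1))
# shelf edge
for u in (250,350,450): print("shelf",P[136,u].round(),P[130,u].round())
a=cv2.imread("pics/top0.png")
cv2.imwrite("pics/tsalt.png",cv2.resize(a[195:245,190:260],None,fx=10,fy=10,interpolation=cv2.INTER_CUBIC))
a=cv2.imread("pics/side0.png")
cv2.imwrite("pics/ssalt.png",cv2.resize(a[225:310,295:350],None,fx=7,fy=7,interpolation=cv2.INTER_CUBIC))
```

```text
BL [673.5 -28.  214. ]
FL [516.2 -58.5 214. ]
FR [ 565.3 -318.9  214. ]
BR [ 709.4 -293.4  214. ]
salt FL [385.2 369.6  75. ]
salt FR [384.9 224.3  75. ]
top knob [ 7  5  5  5 15] [344. 202.] [ 494.7 -131.8  172. ]
top knob [45  6  4  5 16] [381.1875 203.25  ] [ 489.4 -261.6  172. ]
side [23 15  1  1  1] [318. 140.] [ 497.9 -286.5  172. ]
side [24 16  4  9 17] [320.11764706 143.82352941] [ 488.1 -257.   172. ]
side [20 33  4  4 13] [316.53846154 159.84615385] [ 493.7 -139.8  172. ]
side [11 51  4  2  8] [307.5 176.5] [516.5 -30.3 172. ]
side [11 64  4  4 10] [307.6 190.5] [509.4  51.1 172. ]
side chest FL [538.4 -42.1 214. ]
side chest BL [668.1 -26.  214. ]
side chest FR [ 568.9 -319.3  214. ]
side salt FLrim [390.2 367.8  75. ] [390.4 386.2  95. ]
side salt BLb [491.4 337.6  75. ] [489.4 356.8  95. ]
side salt FRrim [390.8 234.3  75. ] [391.  255.7  95. ]
shelf [599. 114. 596.] [616. 115. 593.]
shelf [ 596. -144.  592.] [ 611. -144.  595.]
shelf [ 596. -399.  580.] [ 608. -396.  593.]
```

View pics/tsalt.png

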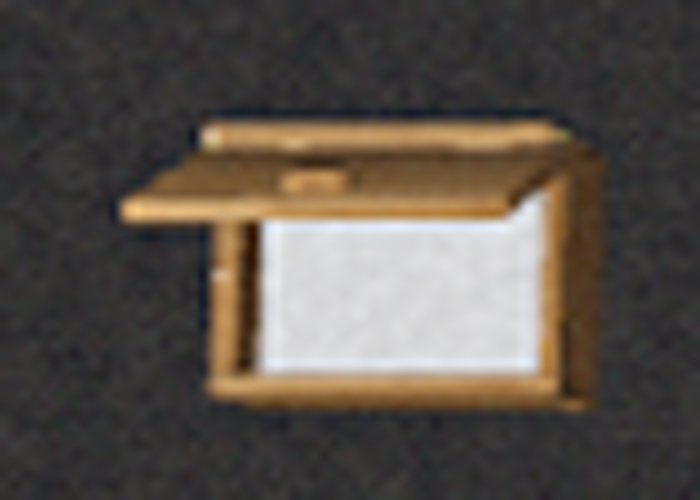

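View pics/ssalt.png

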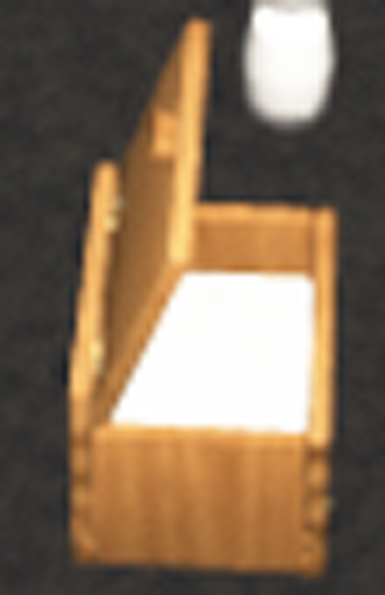

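Run:
```python
from h import *
c=C("top");s=C("side")
def tri(a,b):
    d1=c.R.T@c.ray(*a);d2=s.R.T@s.ray(*b)
    A=np.stack([d1,-d2],1);x=np.linalg.lstsq(A,s.o-c.o,rcond=None)[0]
    p,q=c.o+d1*x[0],s.o+d2*x[1];return ((p+q)/2).round(1),np.linalg.norm(p-q).round(1)
print("lid L",tri((202.5,216),(321.4,262.4)));print("lid R",tri((241.5,216.2),(324.3,227.9)))
print("backboard L top",tri((210,208.2),(295+75/7,225+340/7)), "R", tri((245.5,208),(310,248.5)))
print("rim FL", c.plane(211,233.5,75),s.plane(295+328/7,225+440/7,75)); print("rim FR",c.plane(246,234,75),s.plane(295+333/7,225+210/7,75))
for n in [(516.2,-58.5,214),(565,-319,214)]: print(s.proj(n))
a=cv2.imread("pics/side0.png")
cv2.imwrite("pics/schest.png",cv2.resize(a[120:215,255:335],None,fx=6,fy=6,interpolation=cv2.INTER_CUBIC))
```

```text
lid L (array([447.1, 372.8, 172.7]), np.float64(0.6))
lid R (array([446.5, 232.1, 171.1]), np.float64(0.5))
backboard L top (array([486.3, 363.9, 119.9]), np.float64(5.6)) R (array([487.7, 236.5,  94.3]), np.float64(0.7))
rim FL [393.52822996 369.94324382  75.        ] [391.49800472 366.13353699  75.        ]
rim FR [391.35749324 235.93173989  75.        ] [391.96366129 237.23003315  75.        ]
[308.11097355 161.31423197]
[300.99696096 125.72426453]
```

View pics/schest.png

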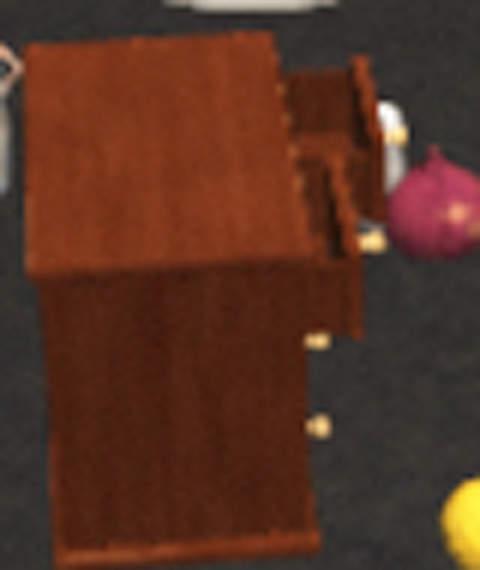

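Request:
jog_arm --offset '[[0,0,-8],[0,0,-8],[-20,-24,0],[-20,-24,0],[-20,-24,0],[-20,-24,0],[-20,-24,0],[-20,-24,0],[-20,-24,0],[-20,-24,0],[-20,-24,0],[-20,-24,0],[-20,-24,0],[0,0,0]]' --delta_rot '[[0,0,4.6],[0,0,4.6],[0,0,0],[0,0,0],[0,0,0],[0,0,0],[0,0,0],[0,0,0],[0,0,0],[0,0,0],[0,0,0],[0,0,0],[0,0,0],[0,0,0]]' --jaw '[0,0,0,0,0,0,0,0,0,0,0,0,0,0]' --newtons 30

```text
time: 1.5
tool_pos: [429.9, -286.2, 240.1]
tcp_rot: [179.8, 0.8, -79.8]
ft_force: [0.3, -0.2, 0.1]
finger_gap: -0.5
```

Request:
jog_arm --offset '[[-6,0,20],[-6,0,20],[0,0,20],[0,0,20],[0,0,0]]' --delta_rot '[[0,0,0],[0,0,0],[0,0,0],[0,0,0],[0,0,0]]' --jaw '[0,0,0,0,0]'

```text
time: 2.0
tool_pos: [426.1, -273.1, 157.0]
tcp_rot: [179.7, 0.8, -79.7]
ft_force: [-1.5, 0.2, -0.5]
finger_gap: 0.0
```

Run:
```python
from h import *
from bench import monitor
print(monitor.sense()["joint_pos"].round(1),monitor.sense()["tool_pos"].round(1))
for n in ["side","top","wrist"]:
    p,d=cams.snapshot(n); b=p[:,:,::-1]
    if n=="side": b=cv2.resize(b[100:220,240:440],None,fx=4,fy=4,interpolation=cv2.INTER_CUBIC)
    cv2.imwrite(f"pics/{n}1.png",b)
```

```text
[-38.7  -3.6 104.5   0.3  80.   40.9] [ 426.1 -273.1  157. ]
```

View pics/side1.png

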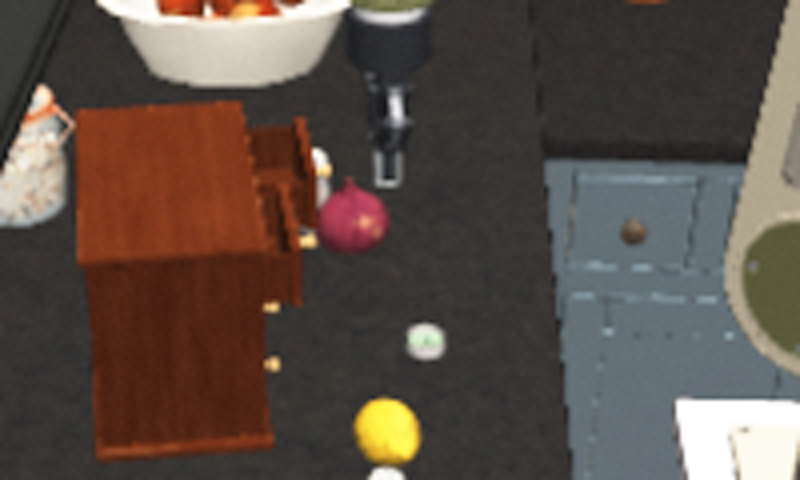

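View pics/wrist1.png

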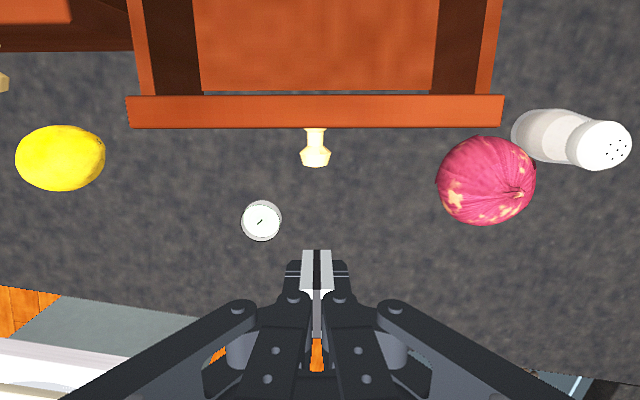

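Run:
```python
from h import *
w=C("wrist")
print("knob end",w.plane(315,164,172).round(1))
a,b=w.plane(127,112,201),w.plane(503,112,201)
a,b=w.plane(127,97,201),w.plane(503,95,201); print(a.round(1),b.round(1),np.linalg.norm(a-b), np.degrees(np.arctan2(-(a-b)[0],(a-b)[1])))
```

```text
knob end [ 480.7 -265.3  172. ]
[ 496.4 -204.9  201. ] [ 517.4 -316.3  201. ] 113.37448722425623 10.634158794758411
```

Request:
jog_arm --offset '[[0,-18,0],[0,-15,0],[0,-6,0],[0,-6,0],[0,-6,0],[0,-6,0],[0,-6,0],[0,-6,0],[0,-6,0],[0,-6,0]]' --delta_rot '[[0,0,0],[0,0,0],[0,0,0],[0,0,0],[0,0,0],[0,0,0],[0,0,0],[0,0,0],[0,0,0],[0,0,0]]' --jaw '[0,0,0,0,0,0,0,0,0,0]'

```text
time: 3.15
tool_pos: [512.9, -263.4, 168.5]
tcp_rot: [-179.8, 0.2, -79.8]
ft_force: [-1.3, 0.5, -0.9]
finger_gap: 0.3
```

```bash
cat > k.py <<'E'
from bench import monitor
import numpy as np
s=monitor.sense();t=s["tool_pos"];a=np.radians(10.7);c,n=np.cos(a),np.sin(a)
dx,dy=t[0]-613.4,t[1]+174.9
f=s["ft_force"]
print("t",s["time"],"tcp",t.round(1),"chest xy",round(c*dx+n*dy,1),round(-n*dx+c*dy,1),"F",f.round(2),"Fchestx",round(c*f[0]+n*f[1],2),"maxtau")
E
python3 k.py
```

```text
t 3.15 tcp [ 512.9 -263.4  168.5] chest xy -115.2 -68.3 F [-1.29  0.55 -0.93] Fchestx -1.16 maxtau
```

Request:
jog_arm --offset '[[0,8,4],[0,0,10],[-2,0,0]]' --delta_rot '[[0,0,0],[0,0,0],[0,0,0]]' --jaw '[0,0,0]'

```text
time: 3.45
tool_pos: [504.9, -262.8, 153.1]
tcp_rot: [-179.8, 0.1, -79.8]
ft_force: [-0.2, -0.2, -0.5]
finger_gap: -0.2
```

```bash
python3 k.py
python3 - <<'E'
from h import *
p,d=cams.snapshot("wrist"); cv2.imwrite("pics/wrist2.png",p[:,:,::-1])
E
```

```text
t 3.45 tcp [ 504.9 -262.8  153.1] chest xy -123.0 -66.2 F [-0.19 -0.19 -0.51] Fchestx -0.22 maxtau
```

View pics/wrist2.png

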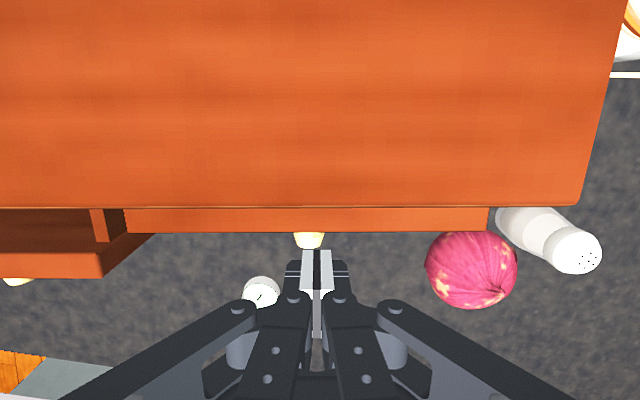

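Request:
jog_arm --offset '[[-2,-6,0],[0,-5,0],[0,-4,0],[0,-4,0]]' --delta_rot '[[0,0,0],[0,0,0],[0,0,0],[0,0,0]]' --jaw '[0,0,0,0]'

```text
time: 3.9
tool_pos: [524.3, -256.9, 154.2]
tcp_rot: [-179.8, 0.1, -79.8]
ft_force: [-1.0, -0.5, -0.6]
finger_gap: 0.2
```

```bash
python3 k.py
```

```text
t 3.9 tcp [ 524.3 -256.9  154.2] chest xy -102.8 -64.1 F [-0.97 -0.51 -0.64] Fchestx -1.05 maxtau
```

Request:
jog_arm --offset '[[0,-2,0],[0,-2,0]]' --delta_rot '[[0,0,0],[0,0,0]]' --jaw '[0,0]'

```text
time: 4.1
tool_pos: [529.1, -256.1, 154.4]
tcp_rot: [-179.8, 0.1, -79.8]
ft_force: [-0.3, 0.7, -1.0]
finger_gap: -0.1
```

```bash
python3 k.py
```

```text
t 4.1 tcp [ 529.1 -256.1  154.4] chest xy -97.9 -64.1 F [-0.29  0.73 -0.99] Fchestx -0.14 maxtau
```

Request:
jog_arm --offset '[[0,-2,0]]' --delta_rot '[[0,0,0]]' --jaw '[0]'

```text
time: 4.2
tool_pos: [530.9, -255.7, 154.3]
tcp_rot: [-179.8, 0.1, -79.8]
ft_force: [-9.1, -1.2, 1.1]
finger_gap: -0.0
```

Request:
jog_arm --offset '[[0,-2,0]]' --delta_rot '[[0,0,0]]' --jaw '[0]'

```text
time: 4.3
tool_pos: [531.2, -255.7, 154.1]
tcp_rot: [180.0, 0.2, -79.8]
ft_force: [-18.2, -2.0, 8.4]
finger_gap: 0.2
```

```bash
python3 k.py;  python3 - <<'E'
from h import *
p,d=cams.snapshot("wrist"); cv2.imwrite("pics/wrist3.png",p[:,:,::-1])
E
```

```text
t 4.3 tcp [ 531.2 -255.7  154.1] chest xy -95.8 -64.2 F [-18.19  -1.99   8.45] Fchestx -18.25 maxtau
```

View pics/wrist3.png

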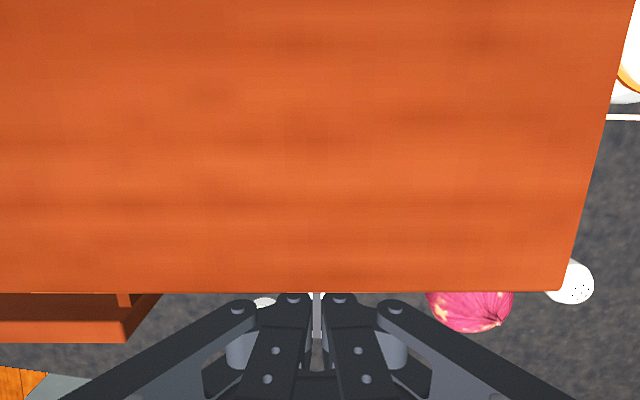

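Request:
jog_arm --offset '[[0,15,0],[0,30,0],[-15,10,0],[-30,0,0],[-30,0,0],[-30,0,0],[-15,0,0],[0,0,0]]' --delta_rot '[[0,0,0],[0,0,0],[0,0,0],[0,0,0],[0,0,0],[0,0,0],[0,0,0],[0,0,0]]' --jaw '[0,0,0,0,0,0,0,0]'

```text
time: 5.15
tool_pos: [454.1, -146.0, 155.7]
tcp_rot: [-179.9, -0.0, -80.0]
ft_force: [0.3, 0.2, 1.2]
finger_gap: 0.1
```

```bash
python3 k.py;  python3 - <<'E'
from h import *
p,d=cams.snapshot("wrist"); cv2.imwrite("pics/wrist4.png",p[:,:,::-1])
E
```

```text
t 5.15 tcp [ 454.1 -146.   155.7] chest xy -151.2 58.0 F [0.29 0.24 1.16] Fchestx 0.33 maxtau
```

View pics/wrist4.png

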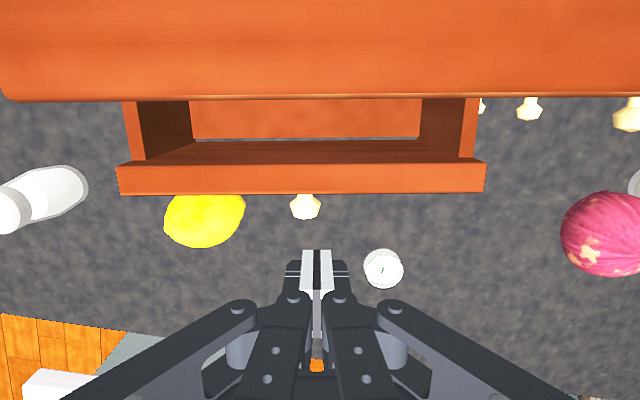

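Request:
jog_arm --offset '[[-5,-6,0],[0,-6,0],[0,-6,0],[0,-6,1],[0,-6,1],[0,-6,1],[0,-5,1]]' --delta_rot '[[0,0,0],[0,0,0],[0,0,0],[0,0,0],[0,0,0],[0,0,0],[0,0,0]]' --jaw '[0,0,0,0,0,0,0]'

```text
time: 5.9
tool_pos: [498.3, -137.7, 151.7]
tcp_rot: [-179.9, -0.1, -80.2]
ft_force: [-0.9, 0.2, 0.4]
finger_gap: 0.1
```

```bash
python3 k.py
```

```text
t 5.9 tcp [ 498.3 -137.7  151.7] chest xy -106.2 57.9 F [-0.93  0.23  0.42] Fchestx -0.87 maxtau
```

Request:
jog_arm --offset '[[0,-4,-1],[0,-2,0],[0,-2,0]]' --delta_rot '[[0,0,0],[0,0,0],[0,0,0]]' --jaw '[0,0,0]'

```text
time: 6.2
tool_pos: [507.0, -136.1, 152.1]
tcp_rot: [-179.9, -0.1, -80.2]
ft_force: [-0.7, -0.3, -0.8]
finger_gap: -0.1
```

```bash
python3 k.py
```

```text
t 6.2 tcp [ 507.  -136.1  152.1] chest xy -97.4 57.9 F [-0.69 -0.34 -0.76] Fchestx -0.74 maxtau
```

Request:
jog_arm --offset '[[0,-2,0]]' --delta_rot '[[0,0,0]]' --jaw '[0]'

```text
time: 6.3
tool_pos: [508.6, -135.8, 152.0]
tcp_rot: [180.0, -0.1, -80.2]
ft_force: [-9.8, -2.5, 3.9]
finger_gap: 0.1
```

Request:
jog_arm --offset '[[0,-1.5,0]]' --delta_rot '[[0,0,0]]' --jaw '[0]'

```text
time: 6.4
tool_pos: [508.7, -135.8, 151.9]
tcp_rot: [179.8, -0.1, -80.2]
ft_force: [-13.0, -2.4, 7.6]
finger_gap: 0.2
```

```bash
python3 k.py
```

```text
t 6.4 tcp [ 508.7 -135.8  151.9] chest xy -95.7 57.9 F [-13.    -2.39   7.62] Fchestx -13.22 maxtau
```

Request:
jog_arm --offset '[[0,15,0],[0,30,-10],[0,0,-25],[0,0,-25],[0,0,-25],[-30,0,0],[-30,0,0],[-30,0,0],[-30,0,0],[-30,0,0],[-30,0,0],[-30,0,0],[-30,0,0],[-30,0,0],[-30,0,0],[-30,0,0],[-30,0,0],[0,0,0]]' --delta_rot '[[0,0,0],[0,0,0],[0,0,0],[0,0,4.9],[0,0,4.9],[0,0,0],[0,0,0],[0,0,0],[0,0,0],[0,0,0],[0,0,0],[0,0,0],[0,0,0],[0,0,0],[0,0,0],[0,0,0],[0,0,0],[0,0,0]]' --jaw '[0,0,0,0,0,0,0,0,0,0,0,0,0,0,0,0,0,0]'

```text
time: 8.2
tool_pos: [466.2, 230.9, 242.8]
tcp_rot: [-179.7, 0.1, -90.7]
ft_force: [-0.3, -1.2, -0.5]
finger_gap: 0.1
```

Run:
```python
from h import *
from bench import monitor
s=monitor.sense();print(s["tool_pos"].round(1),s["tcp_rot"].round(1),s["joint_pos"].round())
w=C("wrist")
p,d=cams.snapshot("wrist"); cv2.imwrite("pics/wrist5.png",p[:,:,::-1])
p,d=cams.snapshot("top"); cv2.imwrite("pics/top5.png",cv2.resize(p[120:275,195:455,::-1],None,fx=3,fy=3,interpolation=cv2.INTER_CUBIC))
```

```text
[466.2 230.9 242.8] [-1.797e+02  1.000e-01 -9.070e+01] [ 21.  -6.  97.  -0.  88. 111.]
```

View pics/wrist5.png

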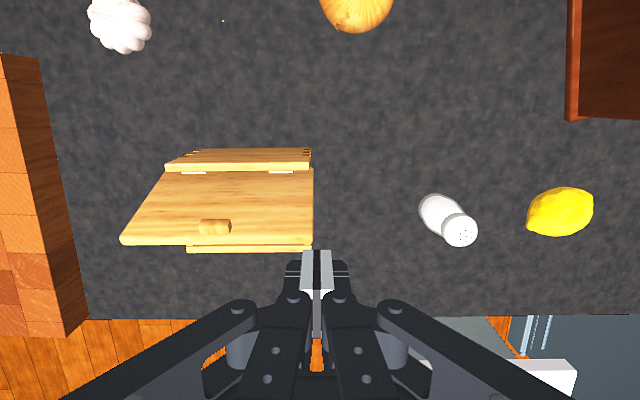

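View pics/top5.png

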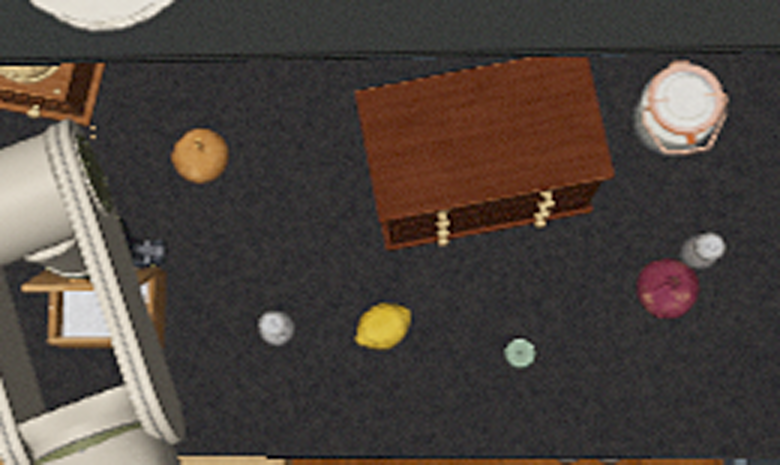

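Run:
```python
from h import *
w=C("wrist")
for n,(u,v,z) in dict(lidL=(122,240,172),lidR=(313,243,172),bar=(215,220,172),bbL=(166,168,95),bbR=(310,166,95),rimFL=(188,251,75),rimFR=(311,251,75)).items(): print(n,w.plane(u,v,z).round(1))
```

```text
lidL [450.6 367.7 172. ]
lidR [446.5 230.4 172. ]
bar [465. 299. 172.]
bbL [487.2 364.2  95. ]
bbR [487.2 233.2  95. ]
rimFL [394.1 364.   75. ]
rimFR [392.4 234.2  75. ]
```

Request:
jog_arm --offset '[[-20,-8,0],[-20,-8,0],[-20,-8,0],[-5,0,0],[0,0,20],[0,0,20],[0,0,20],[0,0,20],[0,0,5],[0,0,0]]' --delta_rot '[[0,0,0],[0,0,0],[0,0,0],[0,0,0],[0,0,0],[0,0,0],[0,0,0],[0,0,0],[0,0,0],[0,0,0]]' --jaw '[0,0,0,0,0,0,0,0,0,0]'

```text
time: 9.3
tool_pos: [495.3, 282.9, 157.8]
tcp_rot: [-179.5, -0.2, -91.4]
ft_force: [-0.5, -0.2, 0.7]
finger_gap: 0.0
```

Run:
```python
from h import *
from bench import monitor
s=monitor.sense();print(s["tool_pos"].round(1),s["tcp_rot"].round(1))
p,d=cams.snapshot("side"); cv2.imwrite("pics/side6.png",cv2.resize(p[205:310,270:370,::-1],None,fx=5,fy=5,interpolation=cv2.INTER_CUBIC))
p,d=cams.snapshot("wrist"); cv2.imwrite("pics/wrist6.png",p[:,:,::-1])
```

```text
[495.3 282.9 157.8] [-179.5   -0.2  -91.4]
```

View pics/side6.png

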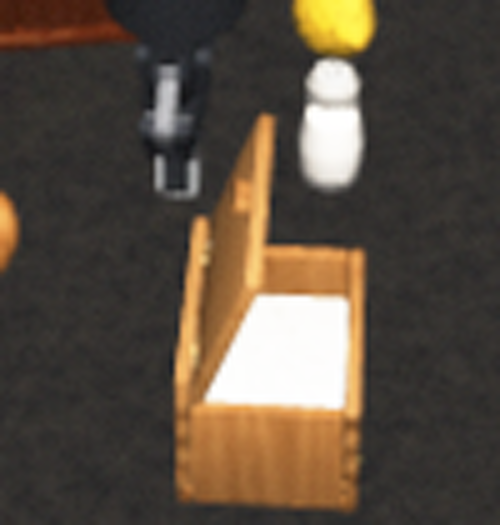

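View pics/wrist6.png

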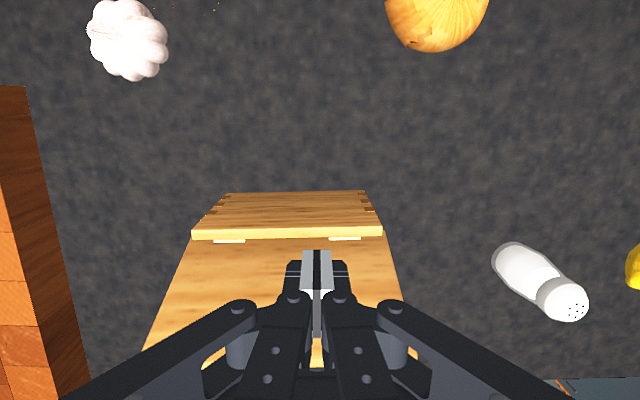

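Request:
jog_arm --offset '[[-10,0,4],[-6,0,3],[0,6,0],[0,6,0],[0,6,1],[0,5,2],[0,4,2]]' --delta_rot '[[0,0,0],[0,0,-0.7],[0,0,-0.7],[0,0,0],[0,0,0],[0,0,0],[0,0,0]]' --jaw '[0,0,0,0,0,0,0]'

```text
time: 10.1
tool_pos: [469.7, 302.5, 150.3]
tcp_rot: [-179.0, 0.0, -89.8]
ft_force: [0.5, 0.4, 0.5]
finger_gap: 0.2
```

Request:
jog_arm --offset '[[0,4,3],[0,4,5],[0,4,5],[0,3,4],[0,4,4],[0,4,4],[0,4,4]]' --delta_rot '[[0,0,0],[0,0,0],[0,0,0],[0,0,0],[0,0,0],[0,0,0],[0,0,0]]' --jaw '[0,0,0,0,0,0,0]'

```text
time: 10.8
tool_pos: [441.6, 302.4, 119.3]
tcp_rot: [-178.9, 0.1, -89.8]
ft_force: [1.0, 0.4, 1.0]
finger_gap: -0.2
```

Run:
```python
from h import *
from bench import monitor
s=monitor.sense();print(s["tool_pos"].round(1),s["tcp_rot"].round(1),s["ft_force"].round(1))
p,d=cams.snapshot("side"); cv2.imwrite("pics/side7.png",cv2.resize(p[205:310,270:370,::-1],None,fx=5,fy=5,interpolation=cv2.INTER_CUBIC))
```

```text
[441.6 302.4 119.3] [-1.789e+02  1.000e-01 -8.980e+01] [1.  0.4 1. ]
```

View pics/side7.png

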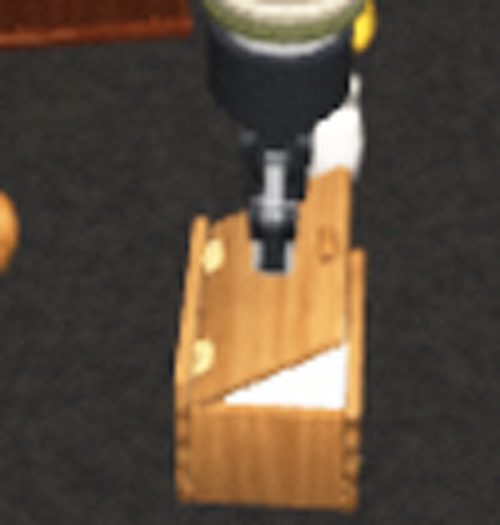

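Request:
jog_arm --offset '[[0,3,5],[0,3,5],[0,2,5],[0,2,5],[0,1,5],[0,0,3]]' --delta_rot '[[0,0,0],[0,0,0],[0,0,0],[0,0,0],[0,0,0],[0,0,0]]' --jaw '[0,0,0,0,0,0]'

```text
time: 11.45
tool_pos: [428.8, 302.3, 87.5]
tcp_rot: [-179.0, 0.1, -89.8]
ft_force: [-0.7, 0.5, 2.3]
finger_gap: -0.0
```

Request:
jog_arm --offset '[[0,0,2]]' --delta_rot '[[0,0,0]]' --jaw '[0]'

```text
time: 11.55
tool_pos: [428.6, 302.3, 85.0]
tcp_rot: [-179.0, 0.1, -89.8]
ft_force: [-0.4, 0.5, 1.3]
finger_gap: 0.2
```

Request:
jog_arm --offset '[[0,0,2]]' --delta_rot '[[0,0,0]]' --jaw '[0]'

```text
time: 11.65
tool_pos: [428.6, 302.4, 84.3]
tcp_rot: [-179.0, 0.1, -89.8]
ft_force: [-11.8, -6.8, 30.5]
finger_gap: 0.1
```

Request:
jog_arm --offset '[[0,0,-6],[0,0,-20],[0,0,-30],[0,0,-30],[20,10,-30],[30,20,-20],[30,20,0],[30,20,0],[30,20,0],[30,20,0],[30,0,0],[0,0,0]]' --delta_rot '[[0,0,0],[0,0,0],[0,0,0],[0,0,0],[0,0,0],[0,0,0],[0,0,0],[0,0,0],[0,0,0],[0,0,0],[0,0,0],[0,0,0]]' --jaw '[0,0,0,0,0,0,0,0,0,0,0,0]'

```text
time: 12.85
tool_pos: [313.2, 94.5, 223.8]
tcp_rot: [-179.0, -0.2, -89.7]
ft_force: [-0.4, 0.6, -0.6]
finger_gap: -0.1
```

Run:
```python
from h import *
from bench import monitor
s=monitor.sense();print(s["tool_pos"].round(1),s["tcp_rot"].round(1),s["ft_force"].round(1))
p,d=cams.snapshot("side"); a=cv2.imwrite("pics/side8.png",cv2.resize(p[115:315,190:360,::-1],None,fx=3,fy=3,interpolation=cv2.INTER_CUBIC))
np.save("pics/side8.npy",p)
p,d=cams.snapshot("top"); cv2.imwrite("pics/top8.png",cv2.resize(p[120:275,195:455,::-1],None,fx=3,fy=3,interpolation=cv2.INTER_CUBIC))
p,d=cams.snapshot("wrist"); cv2.imwrite("pics/wrist8.png",p[:,:,::-1])
```

```text
[313.2  94.5 223.8] [-179.    -0.2  -89.7] [-0.4  0.6 -0.6]
```

View pics/side8.png

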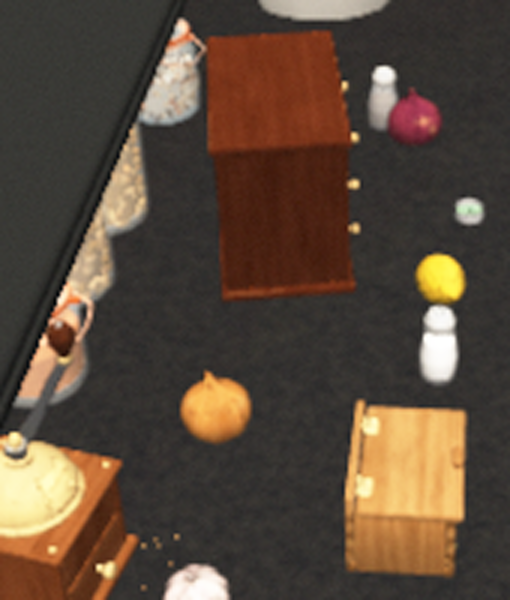

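View pics/top8.png

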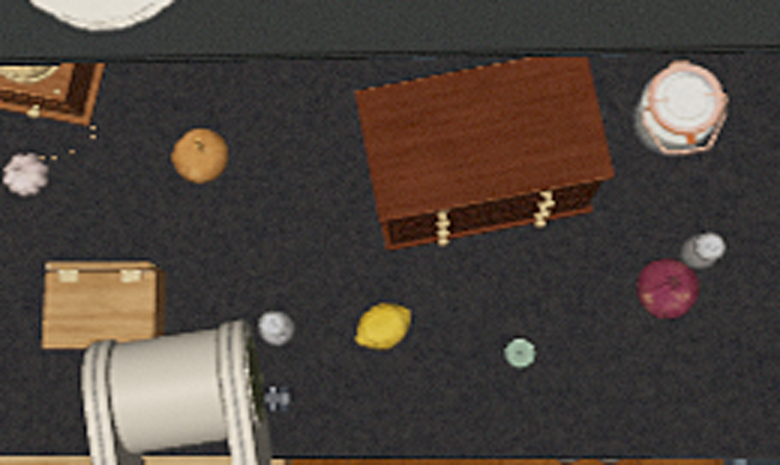

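View pics/wrist8.png

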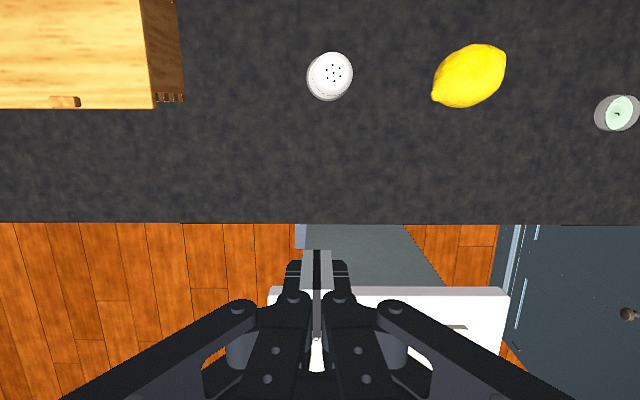

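Run:
```python
from h import *
c=C("top");s=C("side")
def tri(a,b):
    d1=c.R.T@c.ray(*a);d2=s.R.T@s.ray(*b)
    x=np.linalg.lstsq(np.stack([d1,-d2],1),s.o-c.o,rcond=None)[0]
    p,q=c.o+d1*x[0],s.o+d2*x[1];return ((p+q)/2).round(1),np.linalg.norm(p-q).round(1)
print(tri((209.3,235.8),(344.3,287.3)),tri((247.7,235.8),(345,251.7)))
# chest: displacement by phase correlation/template matching between first and last pictures
a=np.load("pics/side0.npz")["p"];b=np.load("pics/side8.npy")
for n,(y,x,h,w) in dict(chest=(160,262,55,45),salt=(262,300,45,38),lemon=(198,326,20,20),mill=(216,328,28,18),ronion=(145,318,18,20),bonion=(238,248,28,30),candle=(178,338,14,16),garlic=(302,242,24,28)).items():
    t=a[y:y+h,x:x+w]; 
    r=cv2.matchTemplate(b[y-6:y+h+6,x-6:x+w+6],t,cv2.TM_CCOEFF_NORMED);_,m,_,l=cv2.minMaxLoc(r);print(n,"px shift",l[0]-6,l[1]-6,round(m,3))
cv2.imwrite("pics/side9.png",cv2.resize(b[240:312,295:355,::-1],None,fx=8,fy=8,interpolation=cv2.INTER_CUBIC))
```

```text
(array([384.6, 372.9,  84.8]), np.float64(1.1)) (array([384.6, 228.1,  80. ]), np.float64(1.0))
chest px shift 0 0 0.969
salt px shift 0 0 0.78
lemon px shift 0 0 0.999
mill px shift 0 0 0.999
ronion px shift 0 0 0.735
bonion px shift 0 0 0.999
candle px shift 0 0 1.0
garlic px shift 0 0 1.0
```

View pics/side9.png

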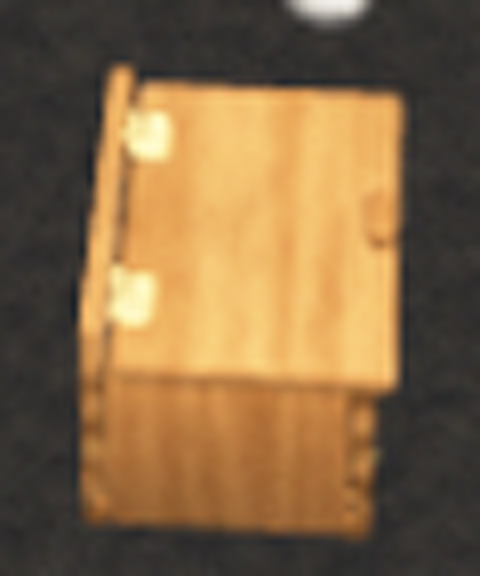

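Run:
```python
from bench import r,monitor
print(r.hand_in(), monitor.sense()["time"])
```

```text
the job is handed in; nothing more can be done
the job is handed in; nothing more can be done
```

I pushed both top drawers home on their knobs and pushed the salt box lid down until it shut. Then I backed clear and handed the job in after about 13 s; no verdict was reported.

**Drawers:** The two drawers stopped at almost the same depth (TCP at chest x = -95.8 and -95.7 mm, expected about -97). The pushing force rose sharply there, to 18 N on the right and 13 N on the left. The last side and top pictures show both fronts shut.

**Lid:** It stopped firm with the fingertips at z = 84.3 mm, against 85 mm when shut, with 30 N upward and 14 N sideways. The last views put its front corners at z = 85 and 80 mm, within the few mm that picking corners by eye allows.

**Nothing shifted:** Comparing the first and last side pictures showed no shift for the chest, salt box, lemon, one shaker, the onions, candle or garlic. The match scores were weaker for the salt box (0.78), where the lid changed, and for the red onion (0.74), where the drawer no longer covers the background. I did not match the shaker beside the red onion. It looks unmoved in the top picture.

**Things that were off:**
- **Height drift:** the first push on the right knob drifted 11 mm up, so I backed off, lowered the tool and finished the push.
- **Lid position:** the shut lid's front edge is at x = 385 mm, about 7 mm nearer the robot than the front rim I measured. This fits a lid that overhangs the front, because the box's corners had not moved.

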